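# Clamp the waiting chip in the gang programmer and start its station

### The job

Of the programmer's three stations, one has a chip in its socket with the clamping lever still standing up. With the fingertips, push that lever over until it lies fully flat, pointing away from the start key, so that the contacts close on the chip; then press that same station's round start key gently all the way in, let it spring back and withdraw. Touch no chip, pick nothing up, and leave the empty station, the finished station whose lever is already flat, and the things round about as they are.

Things in the scene. Friction and masses are not known exactly. Their poses are not given: they have to be found in the camera images.
- programmer: Gang programmer: pale flat case, 180 x 244 x 40 mm high, fixed to the bench. Origin under its centre at bench level; its x axis points away from its front edge (roughly away from the robot), y to the left, z up. Three identical grey station modules stand side by side on it (76 mm apart along its y, in varying order), their axes parallel to its own
- todo_site: Module of the station to be worked on: a chip lies in its socket and its lever stands up. Plate 156 x 72 x 6 mm; origin under the plate's centre, 40 mm above the bench; x axis horizontal, from its start key (x = -58 mm) towards its lever, z up. Socket, pale, 66 x 29 mm, centred at x = 4 mm, its top 18 mm above this origin (22 mm over a chip); a cheek as high as the socket carries the lever beside it, x = 20 to 36 mm, y = 14 to 19 mm
- todo_lever_pivot (a point): Fixed point on the lever's hinge axis (the axis runs along the module's y), in the plane in which the lever's wire swings: module x = 28 mm, y = 23 mm, 12 mm above the module's origin
- todo_lever_pad (a point): Centre of the flat steel thumb pad (5 mm thick, 11 mm wide along the module's y, 13 mm long) at the free end of this station's lever, 37.5 mm from the hinge axis; the pad ends 44 mm from the axis. The wire below it is 4 mm thick. Moves with the lever
- todo_lever (a joint): Lever angle, rad: 0 upright, 1.571 lying flat along the module's +x, pointing away from the start key (closed, at its stop). It stays where it is left; about 1 N at the pad moves it
- todo_key_top (a point): Centre of the top of this station's start key: pale round push key, 18 mm across in a black collar, its top 16 mm above the module's origin when released
- todo_key (a joint): Travel of the start key, m: 0 released, 0.0045 fully in; about 1.2 N starts it, 4 N takes it fully in, and it springs back
- done_site: Module of a finished station: a chip lies in its socket and its lever is already flat. Plate 156 x 72 x 6 mm; origin under the plate's centre, 40 mm above the bench; x axis horizontal, from its start key (x = -58 mm) towards its lever, z up. Socket, pale, 66 x 29 mm, centred at x = 4 mm, its top 18 mm above this origin (22 mm over a chip); a cheek as high as the socket carries the lever beside it, x = 20 to 36 mm, y = 14 to 19 mm
- done_lever_pad (a point): Centre of the flat steel thumb pad (5 mm thick, 11 mm wide along the module's y, 13 mm long) at the free end of this station's lever, 37.5 mm from the hinge axis; the pad ends 44 mm from the axis. The wire below it is 4 mm thick. Moves with the lever
- done_lever (a joint): Lever angle, rad: 0 upright, 1.571 lying flat along the module's +x, pointing away from the start key (closed, at its stop). It stays where it is left; about 1 N at the pad moves it
- done_key_top (a point): Centre of the top of this station's start key: pale round push key, 18 mm across in a black collar, its top 16 mm above the module's origin when released
- done_key (a joint): Travel of the start key, m: 0 released, 0.0045 fully in; about 1.2 N starts it, 4 N takes it fully in, and it springs back
- empty_site: Module of a station with an empty socket, whose lever stands up. Plate 156 x 72 x 6 mm; origin under the plate's centre, 40 mm above the bench; x axis horizontal, from its start key (x = -58 mm) towards its lever, z up. Socket, pale, 66 x 29 mm, centred at x = 4 mm, its top 18 mm above this origin (22 mm over a chip); a cheek as high as the socket carries the lever beside it, x = 20 to 36 mm, y = 14 to 19 mm
- empty_lever_pad (a point): Centre of the flat steel thumb pad (5 mm thick, 11 mm wide along the module's y, 13 mm long) at the free end of this station's lever, 37.5 mm from the hinge axis; the pad ends 44 mm from the axis. The wire below it is 4 mm thick. Moves with the lever
- empty_lever (a joint): Lever angle, rad: 0 upright, 1.571 lying flat along the module's +x, pointing away from the start key (closed, at its stop). It stays where it is left; about 1 N at the pad moves it
- empty_key_top (a point): Centre of the top of this station's start key: pale round push key, 18 mm across in a black collar, its top 16 mm above the module's origin when released
- empty_key (a joint): Travel of the start key, m: 0 released, 0.0045 fully in; about 1.2 N starts it, 4 N takes it fully in, and it springs back
- todo_chip: Black 40-pin chip, 52 x 14 x 4 mm, resting with its pins in the todo socket, long side along the module's x. Origin under the centre of its black body, on the socket's top
- done_chip: Black 40-pin chip, 52 x 14 x 4 mm, resting with its pins in the done socket, long side along the module's x. Origin under the centre of its black body, on the socket's top
- chip_tray: Black tray, 76 x 166 x 11 mm, with more chips, fixed on the bench behind the programmer. Origin under its centre
- tweezers: Fine steel tweezers, 12 x 123 x 9 mm, lying along the right side of the programmer. Origin under the middle; its own long axis is y
- wrist_strap: Earthing wrist strap, ring 67 x 73 x 24 mm, lying right of the tweezers. Origin under its centre

How it is judged:
By the outcome, as a careful person would: the job done as asked, in the order asked, and still so for the second after the job is handed in, with the robot touching nothing.
It also fails if it takes over 38 s, if anything falls off the work surface, if the arm or the gripper's body presses on something with over 40 N, if the wrist force passes 120 N, or if a joint passes its speed limit or range.

### The arm

A 6-joint arm with a two-finger parallel gripper is mounted at the origin on a cart in front of the work surface, level with it; the furniture and walls round the work are solid. World frame = base frame: x ahead of the robot, y to its left, z up, the work surface at z = 0. Lengths are in m, angles in rad, forces in N, time in s.
With the tool pointing down it reaches from about 0.4 to 0.825 m from the base axis. Payload 7 kg.
Tool frame: the origin (TCP) lies between the finger pads; the fingertips stand 8 mm ahead of it and the grasp point (between the pads) lies 11 mm behind it (arm.finger_overhang is the distance from the TCP to the fingertips, in m); z points along the fingers, y is the line along which they close (so a half turn about z gives the same grasp; the last joint's range is limited). The gripper opens to 88 mm and grips with 3 to 60 N. Pads are 19 mm wide; open, the fingers measure 130 mm over their backs; the gripper's body (78 mm by 193 mm) begins 47 mm behind the grasp point.
Start: joints at [1.403, 0.359, 0.012, 0, -1.224, -0.288], TCP at [0.297, 0.606, 0.235] pointing down, gripper open.
Joint ranges: [-3.07, 3.07], [-1.43, 2.12], [-1.02, 1.25], [-3.03, 1.67], [-3.05, -0], [-3.03, 3.03]. Speed limits (rad/s): [2.39, 2.39, 3.01, 3.14, 3.14, 3.14].

### API

Orientations are given as [roll, pitch, yaw] about the fixed x, y, z axes, in that order (R = Rz(yaw) Ry(pitch) Rx(roll)).
In Python, from station import arm gives the robot as it stands.
- The arm moves only by the tool move_arm, never from a script. Its argument "rows" is text: rows parted by semicolons, each of 7 numbers parted by spaces: the turn, a rotation vector about the tool's x, y, z in degrees, then the shift along the tool's x, y, z in m, then the finger opening in m, from 0 to 0.0876. A call has 1 to 8 rows; each row shifts and turns the commanded pose from where the row before left it, along the tool's axes as they then stand; what a row does not reach is not made up. A row lasts 1/8 s, in which the tool goes at most 62.5 mm and 10.7 degrees, less where a joint would pass 70% of its speed; a pose out of reach is approached as far as the arm can. A call is refused whole if a number of a shift passes 0.0625 or a number of a turn 10.7, either way. A call with a gripper value outside its range is refused whole. The fingers move at their own pace and stop on an object; "squeeze" is the grip in N (left out, the last holds). Time passes only in rows, so rows that do not move let the fingers close. It gives the time, the measured TCP pose, the force, the opening and the grip force at its end, in the units of the state.
- arm.get_state(): the state, without advancing time (a new reading comes with each control period).
- arm.grab_frame(name): name is "scene" or "top" or "wrist"; returns (picture, depth): 420x560x3 uint8, blue, green, red; 420x560 float32, m along the optical axis (not along the pixel's ray), 0 where there is no reading.
- arm.camera_model(name): a dict with "mtx" (3x3 intrinsics, pixels), "camera_from_world" (4x4, takes a point from world to camera coordinates); the wrist camera has in their place "mount" (4x4, takes a point from camera to tool coordinates, whose origin is the TCP and whose axes are the flange's). Camera axes: x right, y down, z forward; pixel columns grow to the right and rows downward; lengths in m; the calibration is good to about 2 mm. A picture is of the moment at which its call begins: read the wrist's pose just before it. camera_model takes no time and is no camera call.
- arm.job_done(): hands the job in; it is judged then, once.
The state is a dict: "t": time; "q": joint angles; "qd": joint speeds; "joint_efforts": joint torques, N m; "eef_pos": TCP position; "ee_rot": TCP orientation; "force": force on the tool from outside, world axes, zero at the start; "moment": the same for the moment, N m; "width": finger opening in m; "gripper_force": force on a finger pad.
Only numpy, scipy, OpenCV 4.12 (cv2) and the standard library are available. Lean on these libraries where they do the work, as an engineer would, in place of code of your own. Each camera call takes 0.05 s, during which the arm holds its last target. There are 200 camera calls.

## Working session

There is one attempt and no reset: what is moved stays moved. The work goes in short steps, Python scripts to look and compute and a tool call to move; the robot and the scene stay as the last step left them, time stands still between calls to the robot, and variables do not carry over. Pictures are saved under pics/ and viewed, at most 10 in all, crops included, and the job is handed in when it is done.

Besides the shell and the picture viewer there is one more tool, called after ">>>" in YAML: its name, and indented under it one key for each argument. move_arm: Moves the arm, as the interface text tells. Its arguments: {"type":"object","properties":{"rows":{"type":"string"},"squeeze":{"type":"number"}},"required":["rows"]}

```bash
mkdir -p pics; cat > h.py <<'E'
import numpy as np, cv2
from station import arm
def pts(name, frame):
    m=arm.camera_model(name); K=np.array(m["mtx"]); T=np.linalg.inv(np.array(m["camera_from_world"]))
    d=frame[1]; v,u=np.mgrid[:420,:560]
    P=np.stack([(u-K[0,2])/K[0,0]*d,(v-K[1,2])/K[1,1]*d,d],-1)
    return P@T[:3,:3].T+T[:3,3]
E
python3 - <<'E'
from h import *
s=arm.get_state();print(s["t"],s["eef_pos"],s["ee_rot"],s["width"])
for n in ("top","scene"):
    f=arm.grab_frame(n); cv2.imwrite(f"pics/{n}0.png",f[0]); np.savez(f"{n}0.npz",i=f[0],d=f[1])
    m=arm.camera_model(n); print(n,np.round(m["mtx"],1).tolist(),np.round(m["camera_from_world"],3).tolist())
    P=pts(n,f); print((f[1]>0).mean())
    for v in range(20,420,60): print([tuple(np.round(P[v,u],3).tolist()) for u in range(40,560,120)])
E
```

```text
0.0 [0.29694121 0.60564596 0.23364465] [ 3.13996104e+00 -1.43277077e-04 -4.55921792e-01] 0.0875907733540993
top [[393.7, 0.0, 271.8], [0.0, 393.7, 209.8], [0.0, 0.0, 1.0]] [[0.019, -0.999, 0.043, 0.132], [-0.982, -0.027, -0.187, 0.609], [0.188, -0.039, -0.981, 0.821], [0.0, 0.0, 0.0, 1.0]]
0.9959566326530612
[(1.612, 1.193, -0.737), (1.641, 0.652, -0.739), (1.089, 0.135, 0.043), (1.134, -0.184, 0.004), (0.855, -0.222, 0.383)]
[(1.314, 1.154, -0.735), (1.342, 0.632, -0.745), (0.951, 0.13, -0.0), (0.944, -0.164, 0.035), (0.979, -0.496, -0.001)]
[(0.798, 0.744, -0.077), (0.867, 0.478, -0.232), (0.791, 0.128, 0.002), (0.792, -0.161, 0.026), (0.813, -0.478, 0.0)]
[(0.646, 0.74, -0.106), (0.682, 0.465, -0.235), (0.641, 0.125, 0.001), (0.644, -0.156, 0.022), (0.599, -0.287, 0.25)]
[(0.524, 1.056, -0.739), (0.493, 0.397, -0.001), (0.496, 0.126, 0.048), (0.505, -0.158, 0.001), (0.491, -0.263, 0.269)]
[(0.288, 1.026, -0.739), (0.361, 0.387, 0.002), (0.365, 0.121, 0.001), (0.383, -0.089, 0.176), (0.404, -0.158, 0.41)]
[(0.065, 0.997, -0.739), (0.07, 0.538, -0.736), (0.259, 0.125, 0.092), (0.331
[... 361 characters left out ...]
[(2.159, 0.989, -0.745), (1.1, 0.365, 0.0), (1.016, 0.067, -0.0), (0.875, -0.194, 0.056), (0.627, -0.272, 0.247)]
[(1.751, 0.988, -0.747), (0.896, 0.392, 0.0), (0.82, 0.123, -0.001), (0.719, -0.131, 0.029), (0.536, -0.242, 0.194)]
[(1.41, 0.985, -0.744), (0.895, 0.445, -0.229), (0.657, 0.169, -0.001), (0.586, -0.078, -0.002), (0.322, 0.0, 0.409)]
[(0.797, 0.76, -0.23), (0.715, 0.47, -0.234), (0.498, 0.214, 0.046), (0.455, -0.02, -0.001), (0.389, -0.246, 0.0)]
[(0.622, 0.746, -0.201), (0.555, 0.489, -0.223), (0.39, 0.244, 0.04), (0.339, 0.035, 0.014), (0.282, -0.179, 0.001)]
[(0.672, 0.98, -0.739), (0.564, 0.605, -0.739), (0.304, 0.269, -0.001), (0.219, 0.135, 0.209), (0.232, -0.482, -0.665)]
```

View pics/top0.png

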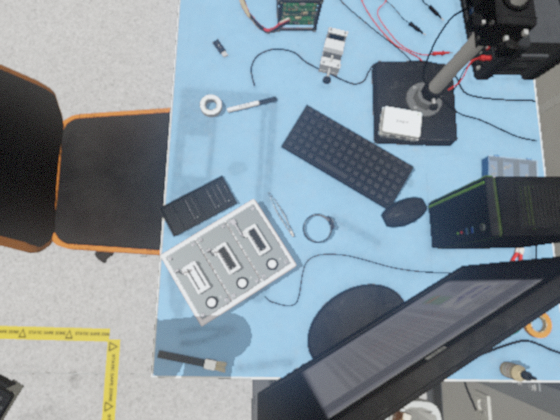

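View pics/scene0.png

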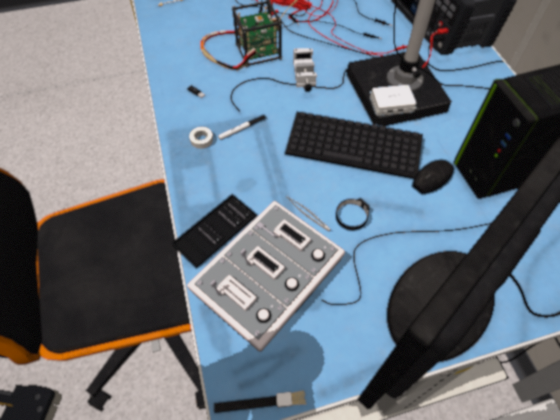

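The programmer is at scene pixels (190–345, 205–345). The station at (237,290) is empty, and the ones at (265,262) and (292,235) hold chips. I'll crop in to see the levers.

```bash
python3 - <<'E'
from h import *
a=np.load("scene0.npz");b=np.load("top0.npz")
A=cv2.resize(a["i"][195:350,180:355],None,fx=4.5,fy=3.8,interpolation=cv2.INTER_CUBIC)
cv2.imwrite("pics/c1.png",cv2.resize(a["i"][195:350,180:355],None,fx=3.8,fy=3.8,interpolation=cv2.INTER_CUBIC))
cv2.imwrite("pics/c2.png",cv2.resize(b["i"][195:330,155:305],None,fx=4.4,fy=4.4,interpolation=cv2.INTER_CUBIC))
for n,z in(("top",b),("scene",a)):
    P=pts(n,(z["i"],z["d"])); 
    m=(P[...,2]>.033)&(P[...,2]<.11)&(P[...,0]>.3)&(P[...,0]<.75)&(P[...,1]>.08)&(P[...,1]<.5)
    m=cv2.morphologyEx(m.astype(np.uint8),cv2.MORPH_OPEN,np.ones((3,3)))
    k,l,st,_=cv2.connectedComponentsWithStats(m); i=1+st[1:,4].argmax(); Q=P[l==i]
    r=cv2.minAreaRect(Q[:,:2].astype(np.float32)); print(n,st[i],r,cv2.boxPoints(r).round(4).tolist(),np.percentile(Q[:,2],[5,50,95,99.5]).round(4))
    hi=(P[...,2]>.066)&(l==i)
    k,l2,st2,c=cv2.connectedComponentsWithStats(hi.astype(np.uint8))
    for j in range(1,k): print(st2[j],P[l2==j].mean(0).round(4),P[l2==j][:,2].max())
E
```

```text
top [ 161  199  135  126 9066] ((0.4947558045387268, 0.24035798013210297), (0.18025362491607666, 0.2441435605287552), 33.47081756591797) [[0.3522999882698059, 0.29249998927116394], [0.4869000017642975, 0.08879999816417694], [0.6373000144958496, 0.1881999969482422], [0.5026000142097473, 0.3919000029563904]] [0.0388 0.0464 0.0599 0.0689]
[206 248   6   6  25] [0.51   0.2778 0.0884] 0.09710945708329888
[174 268   7   5  23] [0.4672 0.3398 0.0902] 0.09810955335840066
scene [  188   201   156   148 11719] ((0.49466294050216675, 0.23938128352165222), (0.18048053979873657, 0.2439558506011963), 33.45500183105469) [[0.3521000146865845, 0.2913999855518341], [0.48660001158714294, 0.08789999783039093], [0.6371999979019165, 0.1873999983072281], [0.5026999711990356, 0.39089998602867126]] [0.038  0.0455 0.0591 0.0868]
[240 248   7  12  46] [0.5097 0.2774 0.0869] 0.09654101490247247
[210 279   7  11  48] [0.4666 0.3394 0.0881] 0.09686058315802815
```

View pics/c1.png

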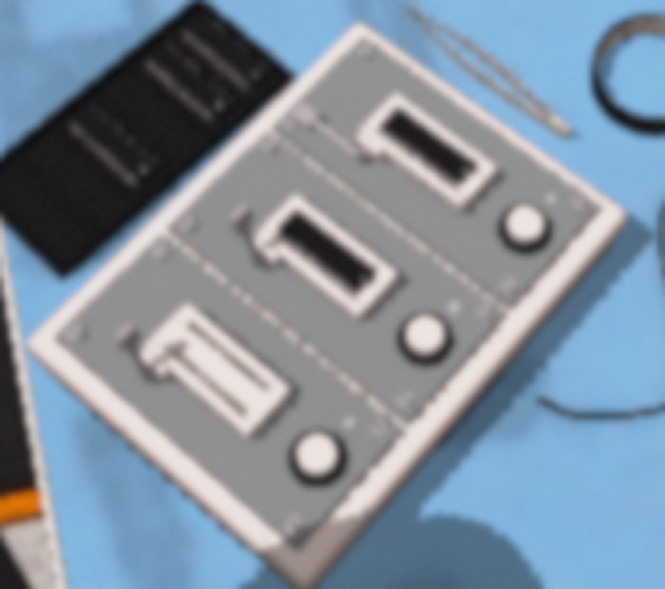

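View pics/c2.png

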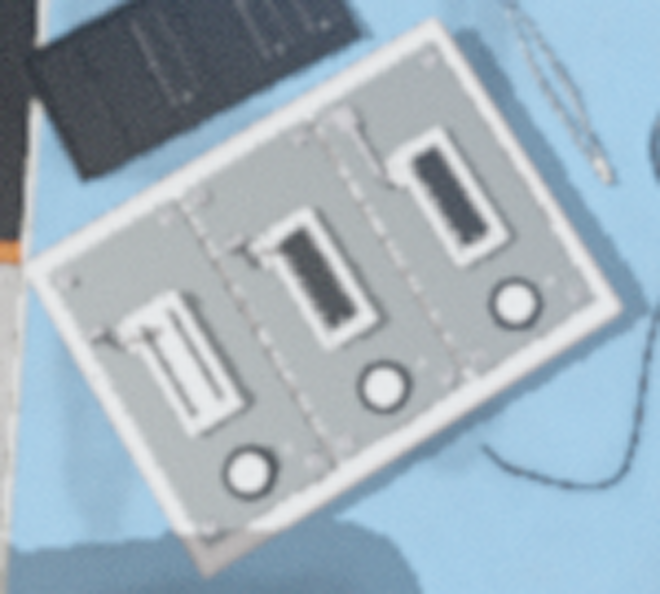

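The middle station is the one to work on: it has a chip, and its lever stands at about (0.510, 0.278), top z≈0.097. The right one's lever is flat and the left one's socket is empty. Next I'll check the key position and the clearance to the monitor.

```bash
python3 - <<'E'
from h import *
c=np.array([.4947,.2399]);y=np.deg2rad(33.46);u=np.array([np.cos(y),np.sin(y)]);v=np.array([-u[1],u[0]])
for n in("top","scene"):
    z=np.load(n+"0.npz");P=pts(n,(z["i"],z["d"]));L=np.stack([(P[...,:2]-c)@u,(P[...,:2]-c)@v,P[...,2]-.04],-1)
    g=z["i"].min(-1)
    m=(abs(L[...,0]+.058)<.014)&(abs(L[...,1])<.014)&(g>190)&(L[...,2]>.010)
    print(n,"key",m.sum(),L[m].mean(0).round(4),np.percentile(L[m][:,2],[10,50,90]).round(4))
    m=(L[...,2]>.024)&(L[...,2]<.065)&(abs(L[...,0]-.03)<.03)&(abs(L[...,1]-.023)<.015)
    for a,b in((.024,.036),(.036,.046),(.046,.065)):
        q=L[m&(L[...,2]>a)&(L[...,2]<b)]; print(" lever",len(q),q.mean(0).round(4),q.min(0).round(4),q.max(0).round(4))
    m=(abs(L[...,1])<.012)&(abs(L[...,0]-.004)<.03)&(g<80); print(" chip",L[m].mean(0).round(4))
    Q=P[(P[...,0]<.6)&(P[...,0]>.1)&(P[...,1]>-.2)&(P[...,1]<.45)&(P[...,2]>.1)]
    for a in np.arange(-.2,.45,.05):
        q=Q[(Q[:,1]>=a)&(Q[:,1]<a+.05)]
        if len(q): print(" mon y",round(a,2),len(q),q.min(0).round(3),q.max(0).round(3))
m=arm.camera_model("wrist");print(np.round(m["mount"],3).tolist())
s=arm.get_state();R=None
for nme,p in(("pre",(.000,.023)),("key",(-.058,0))):print(nme,c+p[0]*u+p[1]*v)
E
```

```text
top key 51 [-0.0584  0.0004  0.0165] [0.0148 0.0165 0.0185]
 lever 3 [0.0298 0.0228 0.0286] [0.0287 0.0215 0.028 ] [0.0305 0.0244 0.029 ]
 lever 4 [0.0316 0.0238 0.0394] [0.0307 0.0217 0.0362] [0.0322 0.026  0.0443]
 lever 18 [0.0347 0.0231 0.0537] [0.0321 0.0178 0.0483] [0.0382 0.0278 0.0571]
 chip [nan nan nan]
 mon y -0.2 2977 [ 0.376 -0.2    0.1  ] [ 0.453 -0.15   0.413]
 mon y -0.15 3113 [ 0.347 -0.15   0.1  ] [ 0.423 -0.1    0.413]
 mon y -0.1 3244 [ 0.316 -0.1    0.1  ] [ 0.393 -0.05   0.413]
 mon y -0.05 3375 [ 0.286 -0.05   0.101] [ 0.364 -0.     0.414]
 mon y -0.0 3305 [0.278 0.    0.1  ] [0.333 0.05  0.413]
 mon y 0.05 2422 [0.269 0.05  0.101] [0.303 0.1   0.413]
 mon y 0.1 1339 [0.24 0.1  0.1 ] [0.271 0.15  0.358]
 mon y 0.15 1287 [0.229 0.15  0.1  ] [0.442 0.18  0.914]
scene key 51 [-0.0591  0.0001  0.0157] [0.0143 0.0158 0.0178]
 lever 10 [0.0304 0.023  0.0299] [0.0285 0.0213 0.0244] [0.0328 0.0244 0.0347]
 lever 9 [0.0322 0.024  0.0429] [0.0313 0.0193 0.0385] [0.0341 0.028  0.0458]
 lever 29 [0.0341 0.0227 0.0526] [0.0321 0.0174 0.0462] [0.0374 0.0279 0.0565]
 chip [0.0021 0.0003 0.0215]
 mon y -0.2 1 [ 0.334 -0.15   0.101] [ 0.334 -0.15   0.101]
 mon y -0.15 43 [ 0.328 -0.148  0.1  ] [ 0.343 -0.101  0.254]
 mon y -0.1 858 [ 0.299 -0.099  0.248] [ 0.391 -0.05   0.412]
 mon y -0.05 1783 [ 0.284 -0.05   0.24 ] [ 0.362 -0.     0.412]
 mon y -0.0 2032 [0.253 0.    0.375] [0.332 0.05  0.412]
 mon y 0.05 2369 [0.223 0.05  0.374] [0.303 0.1   0.412]
 mon y 0.1 3545 [0.209 0.1   0.116] [0.273 0.15  0.412]
 mon y 0.15 2483 [0.211 0.15  0.1  ] [0.243 0.171 0.412]
 mon y 0.3 980 [0.139 0.31  0.8  ] [0.139 0.31  0.8  ]
[[-0.0, -0.963, -0.269, 0.072], [1.0, -0.0, -0.0, 0.001], [0.0, -0.269, 0.963, -0.151], [0.0, 0.0, 0.0, 1.0]]
pre [0.48201884 0.25908823]
key [0.44631229 0.20792143]<stdin>:11: RuntimeWarning: Mean of empty slice.
  ret = um.true_divide(
```

>>> move_arm:
  rows: "0 0 0 .04 .028 0 0;0 0 0 .04 .028 0 0;0 0 0 .04 .028 0 0;0 0 0 .04 .028 0 0;0 0 0 .04 .028 0 0;0 0 0 .04 .028 0 0;0 0 0 .04 .028 0 0;0 0 0 .04 .03 0 0"

```text
t: 1.1
eef_pos: [0.4854, 0.2607, 0.2344]
ee_rot: [3.141, 0.0, -0.456]
force: [1.2, 0.8, -0.3]
width: 0.013
gripper_force: 0.0
```

>>> move_arm:
  rows: "0 0 -10 0 0 0 0;0 0 -10 0 0 0 0;0 0 -10 0 0 0 0;0 0 -10 0 0 0 0;0 0 -10 0 0 0 0;0 0 -9.6 0 0 0 0;0 0 0 0 0 0 0"

```text
t: 1.98
eef_pos: [0.4848, 0.2622, 0.2343]
ee_rot: [3.142, 0.001, 0.583]
force: [-0.5, 0.1, -0.1]
width: 0.0002
gripper_force: 0.0
```

```bash
cat >> h.py <<'E'
c=np.array([.4947,.2399]);_y=np.deg2rad(33.46);u=np.array([np.cos(_y),np.sin(_y)]);v=np.array([-u[1],u[0]])
def st():
    s=arm.get_state();p=np.array(s["eef_pos"]);d=p[:2]-c
    print("t",round(s["t"],2),"pos",p.round(4),"rot",np.rad2deg(s["ee_rot"]).round(2),"mod xy tipz mm",np.round([d@u*1e3,d@v*1e3,(p[2]-.008-.04)*1e3],1),"F",np.round(s["force"],1),"w",round(s["width"],4),"q",np.round(s["q"],2))
E
python3 - <<'E'
from h import *
st();f=arm.grab_frame("scene");w=arm.grab_frame("wrist")
cv2.imwrite("pics/b.png",np.hstack([cv2.resize(f[0],(400,300)),cv2.resize(w[0],(400,300))]))
P=pts("scene",f);Q=P[(np.hypot(P[...,0]-.23,P[...,1]-.16)<.12)]
print(np.histogram(Q[:,2],bins=np.arange(0,1,.05)))
E
```

```text
t 1.98 pos [0.4848 0.2622 0.2343] rot [1.800e+02 4.000e-02 3.342e+01] mod xy tipz mm [  4.   24.  186.3] F [-0.5  0.1 -0.1] w 0.0002 q [ 0.85  0.16 -0.26 -0.   -1.15  1.3 ]
(array([ 2084,    67,   238,   338,   428,   557,   612,   255,     0,
           0,     0,     0,     0,    15, 45654,  1975,     0,     0,
           0]), array([0.  , 0.05, 0.1 , 0.15, 0.2 , 0.25, 0.3 , 0.35, 0.4 , 0.45, 0.5 ,
       0.55, 0.6 , 0.65, 0.7 , 0.75, 0.8 , 0.85, 0.9 , 0.95]))
```

View pics/b.png

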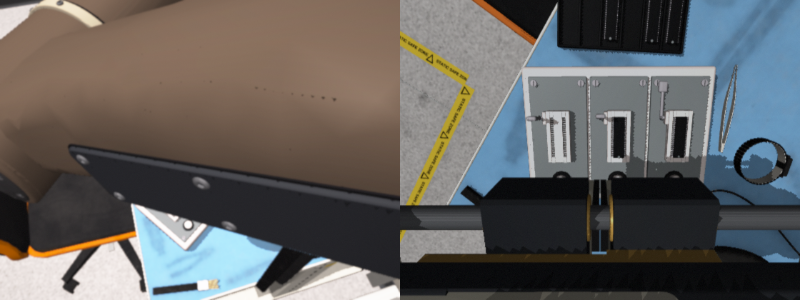

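>>> move_arm:
  rows: "0 0 0 0 .001 .03 0;0 0 0 0 0 .03 0;0 0 0 0 0 .03 0;0 0 0 0 0 .02 0;0 0 0 0 0 .018 0;0 0 0 0 0 .012 0;0 0 0 0 0 0 0;0 0 0 0 0 0 0"

```text
t: 3.08
eef_pos: [0.4859, 0.2618, 0.0952]
ee_rot: [-3.142, -0.001, 0.584]
force: [-0.2, -0.2, 0.3]
width: 0.0008
gripper_force: 0.0
```

```bash
python3 - <<'E'
from h import *
st();w=arm.grab_frame("wrist");t=arm.grab_frame("top")
cv2.imwrite("pics/d.png",np.hstack([cv2.resize(w[0],(480,360)),cv2.resize(t[0][195:330,155:305],(320,360),interpolation=cv2.INTER_CUBIC)]))
E
```

```text
t 3.08 pos [0.4859 0.2618 0.0952] rot [-1.800e+02 -5.000e-02  3.346e+01] mod xy tipz mm [ 4.7 23.1 47.2] F [-0.2 -0.2  0.3] w 0.0008 q [ 0.85  0.29 -0.44  0.   -0.84  1.31]
```

View pics/d.png

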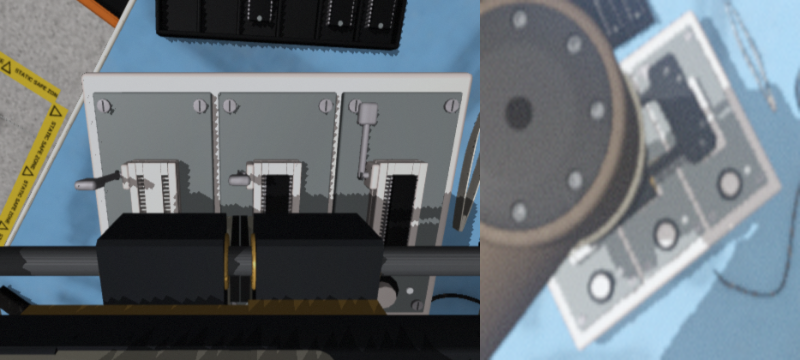

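The tips are in line with the middle lever (wrist view, about (240,180)). Now I'll push along the arc.

>>> move_arm:
  rows: "0 0 0 .011 0 0 0;0 0 0 .004 0 0 0;0 0 0 .007 0 .001 0;0 0 0 .0065 0 .0023 0;0 0 0 .006 0 .0035 0;0 0 0 .005 0 .0047 0;0 0 0 0 0 0 0"

```text
t: 4.05
eef_pos: [0.5186, 0.2833, 0.0824]
ee_rot: [3.141, 0.001, 0.584]
force: [0.7, -0.3, 0.3]
width: 0.0
gripper_force: 0.0
```

```bash
python3 - <<'E'
from h import *
st()
E
```

```text
t 4.05 pos [0.5186 0.2833 0.0824] rot [1.7999e+02 4.0000e-02 3.3480e+01] mod xy tipz mm [43.9 23.  34.4] F [ 0.7 -0.3  0.3] w 0.0 q [ 0.83  0.36 -0.37  0.   -0.84  1.32]
```

>>> move_arm:
  rows: "0 0 0 .0047 0 .0043 0;0 0 0 .0044 0 .0063 0;0 0 0 .003 0 .0048 0;0 0 0 .002 0 .003 0;0 0 0 0 0 0 0;0 0 0 0 0 0 0"

```text
t: 4.8
eef_pos: [0.5303, 0.2911, 0.0647]
ee_rot: [-3.142, -0.0, 0.584]
force: [0.2, 0.5, 0.1]
width: 0.0007
gripper_force: 0.0
```

```bash
python3 - <<'E'
from h import *
st();w=arm.grab_frame("wrist")
cv2.imwrite("pics/e.png",w[0])
E
```

```text
t 4.8 pos [0.5303 0.2911 0.0647] rot [-1.800e+02 -2.000e-02  3.349e+01] mod xy tipz mm [57.9 23.1 16.7] F [0.2 0.5 0.1] w 0.0007 q [ 0.82  0.4  -0.35  0.   -0.82  1.33]
```

View pics/e.png

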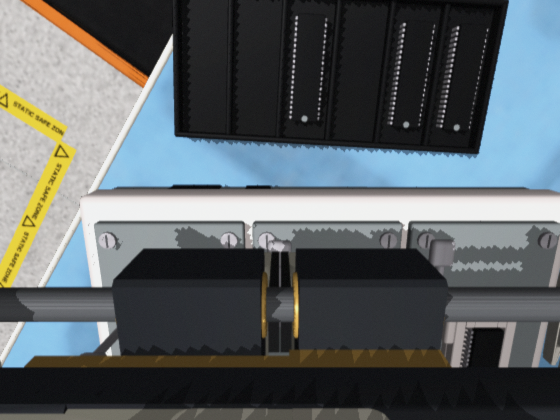

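The lever pad shows just ahead of the tips at (278,243), nearly flat. I'll press down gently.

>>> move_arm:
  rows: "0 0 0 .003 0 0 0;0 0 0 .001 0 .001 0;0 0 0 0 0 .001 0;0 0 0 0 0 .0005 0;0 0 0 0 0 0 0;0 0 0 0 0 0 0"

```text
t: 5.6
eef_pos: [0.5339, 0.2935, 0.0627]
ee_rot: [-3.142, -0.001, 0.585]
force: [-0.5, 0.2, 5.0]
width: 0.0003
gripper_force: 2.7
```

>>> move_arm:
  rows: "0 0 0 0 0 .0005 0;0 0 0 0 0 .0005 0;0 0 0 0 0 0 0;0 0 0 0 0 0 0"

```text
t: 6.1
eef_pos: [0.534, 0.2935, 0.0624]
ee_rot: [3.141, -0.001, 0.585]
force: [-1.6, -1.3, 10.7]
width: 0.0009
gripper_force: 5.6
```

```bash
python3 - <<'E'
from h import *
st()
E
```

```text
t 6.1 pos [0.534  0.2935 0.0624] rot [ 1.7999e+02 -8.0000e-02  3.3510e+01] mod xy tipz mm [62.3 23.  14.4] F [-1.6 -1.3 10.7] w 0.0009 q [ 0.82  0.41 -0.34  0.   -0.81  1.33]
```

The lever is at its stop: the tips are at 14.4 mm (14.5 expected) with 10.7 N of resistance. I'll lift off and go over the key.

>>> move_arm:
  rows: "0 0 0 0 0 -.01 0;0 0 0 0 0 -.03 0;0 0 0 0 0 -.03 0;0 0 0 -.03 .0058 0 0;0 0 0 -.03 .0058 0 0;0 0 0 -.03 .0058 0 0;0 0 0 -.03 .0056 0 0;0 0 0 0 0 0 0"

```text
t: 7.1
eef_pos: [0.4445, 0.2063, 0.1313]
ee_rot: [-3.141, 0.001, 0.584]
force: [0.1, -0.2, 0.6]
width: 0.0001
gripper_force: 0.0
```

```bash
python3 - <<'E'
from h import *
st();w=arm.grab_frame("wrist");f=arm.grab_frame("scene")
cv2.imwrite("pics/g.png",np.hstack([cv2.resize(w[0],(400,300)),cv2.resize(f[0],(400,300))]))
E
```

```text
t 7.1 pos [0.4445 0.2063 0.1313] rot [-1.7998e+02  5.0000e-02  3.3450e+01] mod xy tipz mm [-60.4  -0.4  83.3] F [ 0.1 -0.2  0.6] w 0.0001 q [ 0.84  0.15 -0.53 -0.   -0.89  1.32]
```

View pics/g.png

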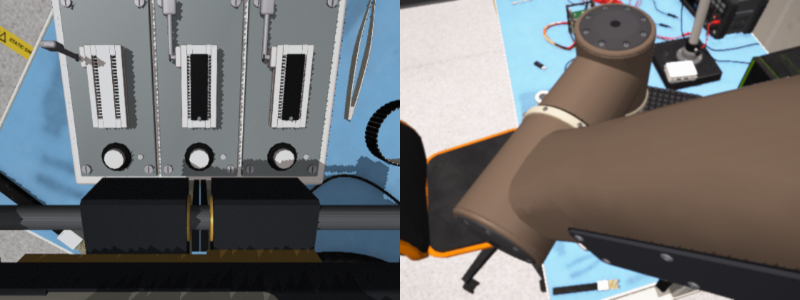

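The middle lever now lies flat like the finished one, and the key at (200,158) is in line with the tips. I'll descend.

>>> move_arm:
  rows: "0 0 0 .001 0 .02 0;0 0 0 0 0 .02 0;0 0 0 0 0 .015 0;0 0 0 0 0 .008 0;0 0 0 0 0 0 0;0 0 0 0 0 0 0"

```text
t: 7.95
eef_pos: [0.4474, 0.2088, 0.0686]
ee_rot: [-3.142, -0.001, 0.585]
force: [-0.4, 0.5, -0.6]
width: 0.0006
gripper_force: 0.0
```

```bash
python3 - <<'E'
from h import *
st()
E
```

```text
t 7.95 pos [0.4474 0.2088 0.0686] rot [-1.800e+02 -4.000e-02  3.349e+01] mod xy tipz mm [-56.6   0.1  20.6] F [-0.4  0.5 -0.6] w 0.0006 q [ 0.84  0.24 -0.59  0.   -0.73  1.32]
```

>>> move_arm:
  rows: "0 0 0 -.0015 0 .003 0;0 0 0 0 0 .002 0;0 0 0 0 0 .001 0;0 0 0 0 0 .001 0;0 0 0 0 0 .001 0;0 0 0 0 0 0 0;0 0 0 0 0 0 0"

```text
t: 8.82
eef_pos: [0.4458, 0.2076, 0.0602]
ee_rot: [-3.142, -0.0, 0.584]
force: [-0.9, 0.1, 4.3]
width: 0.0002
gripper_force: 1.8
```

```bash
python3 - <<'E'
from h import *
st()
E
```

```text
t 8.82 pos [0.4458 0.2076 0.0602] rot [-180.     -0.     33.49] mod xy tipz mm [-58.6   0.   12.2] F [-0.9  0.1  4.3] w 0.0002 q [ 0.84  0.25 -0.61  0.   -0.71  1.32]
```

>>> move_arm:
  rows: "0 0 0 0 0 .0005 0;0 0 0 0 0 0 0;0 0 0 0 0 .0005 0;0 0 0 0 0 0 0;0 0 0 0 0 0 0"

```text
t: 9.45
eef_pos: [0.4458, 0.2076, 0.0597]
ee_rot: [3.142, -0.0, 0.585]
force: [-3.4, 0.1, 9.0]
width: -0.0
gripper_force: 5.0
```

```bash
python3 - <<'E'
from h import *
st()
E
```

```text
t 9.45 pos [0.4458 0.2076 0.0597] rot [ 1.80e+02 -2.00e-02  3.35e+01] mod xy tipz mm [-58.6   0.   11.7] F [-3.4  0.1  9. ] w -0.0 q [ 0.84  0.25 -0.61  0.   -0.71  1.32]
```

The key is at its stop: 11.7 mm, where 11.5 is full travel, at 9 N and stiff. I'll withdraw.

>>> move_arm:
  rows: "0 0 0 0 0 -.004 0;0 0 0 0 0 -.01 0;0 0 0 0 0 -.03 0;0 0 0 0 0 -.04 0;0 0 0 0 0 -.04 0;0 0 0 0 0 -.02 0;0 0 0 0 0 0 0;0 0 0 0 0 0 0"

```text
t: 10.45
eef_pos: [0.4453, 0.2072, 0.2026]
ee_rot: [-3.141, 0.001, 0.584]
force: [0.2, 0.1, -0.1]
width: 0.0007
gripper_force: 0.0
```

```bash
python3 - <<'E'
from h import *
st();w=arm.grab_frame("wrist");cv2.imwrite("pics/z.png",w[0])
E
```

```text
t 10.45 pos [0.4453 0.2072 0.2026] rot [-1.7999e+02  5.0000e-02  3.3470e+01] mod xy tipz mm [-5.930e+01 -1.000e-01  1.546e+02] F [ 0.2  0.1 -0.1] w 0.0007 q [ 0.84  0.08 -0.43 -0.   -1.06  1.32]
```

View pics/z.png

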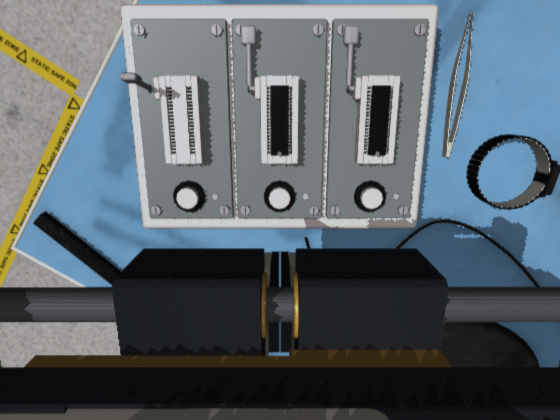

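The middle lever (248,60) matches the finished one (350,60), the key at (279,198) is released, and everything else is unchanged.

```bash
python3 -c "
from station import arm
print(arm.job_done())"
```

```text
the job is handed in; nothing more can be done
None
```

I pushed the middle station's lever flat to its stop, then pressed its start key all the way in and let it spring back. The arm is withdrawn and the job was handed in at about 10.5 s; no verdict came back.

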